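# Undo the swing bolt of a filter housing cover

### The arm

A 7-joint arm with a two-finger parallel gripper is mounted at the origin on the work surface. World frame = base frame: x ahead of the robot, y to its left, z up, the work surface at z = 0. Lengths are in m, angles in rad, forces in N, time in s.
With the tool pointing down it reaches from about 0.4 to 0.85 m from the base axis. Payload 10.4 kg.
Tool frame: the origin (TCP) lies midway between the tips of the shut fingers; the grasp point (between the pads) lies 19 mm behind it; x points along the fingers, y is the direction in which the jaws open and shut, and the axes are right-handed (so a half turn about x gives the same grasp; the last joint's range is limited). The gripper opens to 87 mm and grips with 3 to 60 N. Pads are 19 mm wide; open, the fingers measure 117 mm over their backs; the gripper's body (75 mm by 190 mm) begins 51 mm behind the grasp point.
Start: joints at [1.123, 0.332, -0.065, 1.46, 0.022, 1.35, -0.088], TCP at [0.258, -0.569, 0.223] pointing down, gripper open.
Joint ranges: [-2.6, 2.6], [-0.5, 2.12], [-1.47, 1.34], [0.16, 2.42], [-1.27, 4.41], [0.06, 2.06], [-2.6, 2.6]. Speed limits (rad/s): [2.22, 2.22, 2.79, 2.79, 3.14, 3.14, 3.14].

### API

Orientations are given as a unit quaternion [x, y, z, w].
In Python, from bench import * gives the robot as it stands.
- The arm moves only by the shell command python3 -m inch 'ROWS' [FORCE]. ROWS is JSON, a list that holds one entry, the list of rows, each a list of 7 numbers: the shift along the world's x, y, z each as a share of 120 mm, from -1 to 1, then the turn, a rotation vector about the world's x, y, z each as a share of 2 pi rad, from -1 to 1, then the closure, from 0 (fully open) to 1 (shut). A call has 1 to 10 rows; each row is the pose to reach, as a shift and turn from the pose commanded when the call began, turning the shorter way round; what a row does not reach only later rows make up. A row lasts 1/10 s, in which the tool goes at most 50 mm and 8.59 degrees, less where a joint would pass 70% of its speed; a pose out of reach is approached as far as the arm can. A call with a number of a shift or a turn outside -1 to 1 is refused whole. A call with a gripper value outside its range is refused whole. The fingers move at their own pace and stop on an object; FORCE is the grip in N (left out, the last holds). Time passes only in rows, so rows that repeat a pose let the fingers close. It gives the time, the measured TCP pose, the force and the opening at its end, in the units of the state.
- read_state(): the state, without advancing time (a new reading comes with each control period).
- camera(name): name is "scene" or "top" or "wrist"; returns the picture (400x640x3 uint8, red, green, blue); there is no depth.
- get_calibration(name): a dict with "fx", "fy", "cx", "cy" (pixels), "xyz" and "attitude" of the camera in the world. Camera axes: x right, y up, looking along -z (the intrinsics and any distortion apply to the point x, -y, -z); pixel columns grow to the right and rows downward; lengths in m; the calibration is good to about 2 mm. The wrist camera is an equidistant fisheye: a pixel r from the principal point sees the ray r / f radians off the axis. A picture is of the moment at which its call begins: read the wrist's pose just before it. get_calibration takes no time and is no camera call; for the wrist camera it gives the pose at the moment of the call.
- close_job(): hands the job in, once; it reports no verdict.
The state is a dict: "time": time; "joint_positions": joint angles; "joint_vel": joint speeds; "joint_torque": joint torques, N m; "ee_pos": TCP position; "eef_rot": TCP orientation; "ft_force": force on the tool from outside, world axes, zero at the start; "torque": the same for the moment, N m; "width": finger opening in m.
Only numpy, scipy, OpenCV 4.12 (cv2) and the standard library are available. Lean on these libraries where they do the work, as an engineer would, in place of code of your own. Each camera call takes 0.05 s, during which the arm holds its last target.

### The job

The sloping cover of the blue filter housing on the bench is clamped by one swing bolt. Loosen its wing nut (anticlockwise, about a quarter turn) until it stands clear of the lug, then swing the bolt back up out of the slotted lug until it stands upright or leans back past upright, and let go of it there. Leave the cover lying in its place and do not disturb the other things on the bench.

Things in the scene. Friction and masses are not known exactly. Their poses are not given: they have to be found in the camera images.
- housing: Blue filter housing, fixed, 235 mm deep (x), 200 wide (y), 150 high, on a flange 255 by 220. Origin on the bench under the top edge of its slope; its -x side looks roughly away from the robot. Flat top from the origin to x = +120 mm; towards -x a face slopes down by 35 degrees, to 70 mm high at x = -115 mm (the cover lies on it). A 44 mm pipe stub sticks out 18 mm from each side.
- cover: Light-metal cover plate, 92 mm (up the slope) by 170 by 9, 0.9 kg, lying loose on the slope against a low ledge at its foot, with the slotted lug on its upper edge. Origin under the plate's centre; x up the slope, z out of it. It stays where it lies when the bolt is undone.
- bolt_pivot (a point): Fixed point: middle of the hinge pin of the dark steel swing bolt. Axes as the housing's; the pin lies along y. Shut, the bolt (12 mm thick, its end 61 mm from the pin) stands square to the slope, leaning 35 degrees from vertical towards the housing's -x.
- lug (a point): Point on the cover: centre of the top face of its slotted lug, on the shut bolt's line, 45 mm from the pin. The lug is a fork 50 mm wide, on legs; its 14 mm slot is open up the slope, and its prongs end 18 mm up the slope from this point. x up the slope, z out of it.
- nut_grip (a point): Point to grip, on the axis of the steel wing nut; moves and turns with it. z along the bolt away from the pin; x along the ears (90 mm tip to tip); y across them: ears and the web between are 14 mm thick. 33 mm above the nut's underside (28 mm diameter), 13 mm below the ears' tops, 78 mm from the pin at joint 0, where x points 0.75 rad clockwise (seen from above) of straight up the slope.
- wing_nut (a joint): Turn of the nut in rad, 0 = hard down on the lug, grows as it is loosened (anticlockwise seen from the bolt's end), stop at 2.4. Begins at 0 to 0.3. Steep thread: climbs 20 mm a turn (3.2 mm per rad), stays where left, friction about 0.15 N m. Below about 1.1 rad its face jams on the lug when the bolt is swung; from 1.2 on it clears.
- swing_bolt (a joint): Swing of the bolt about its pin in rad, 0 = pushed shut in the slot of the lug, growing as it swings up the slope towards the housing's +x; 0.61 = upright, stop at 1.25. It stays where it is left: the hinge is stiff, about 0.25 N m.
- spanner: Bystander: loose steel spanner, 180 mm long, lying beside the housing. Origin under its middle.
- oil_can: Bystander: loose grey can, 64 mm diameter, 150 mm high, standing beside the housing. Origin under its centre.
- flange: Bystander: loose steel ring, 90 mm outside, 50 mm inside, 16 mm high, lying beside the housing. Origin under its centre.

How it is judged:
On the way:
1. the wing nut is loosened (1.0 rad or more) while the bolt is still in the slot (swing below 0.2 rad) (value of joint wing_nut above 1 rad and value of joint swing_bolt below 0.2 rad), for 0.1 s.
At the end, for the whole second after the job is handed in: The bolt is out of the lug and at rest, swung 0.5 rad or more (within 6 degrees of upright, or past it), its nut still loosened by 0.9 rad or more; the cover has not been shifted by more than 15 mm nor the spanner, can and ring by more than 25 mm (value of joint swing_bolt above 0.5 rad and value of joint wing_nut above 0.9 rad and velocity of joint swing_bolt between -0.05 and 0.05 rad/s); the robot touches nothing.
It fails at once if the spanner, the oil can or the ring is moved by more than 25 mm (distance of any of spanner, oil_can, flange from where it was at the start of the episode above 0.025 m).
It fails at once if the cover is shifted by more than 15 mm (distance of cover from where it was at the start of the episode above 0.015 m).
It also fails if it takes over 35 s, if anything falls off the work surface, if the arm or the gripper's body presses on something with over 40 N, if the wrist force passes 120 N, or if a joint passes its speed limit or range.

## Working session

There is one attempt and no reset: what is moved stays moved. The work goes in short steps, Python scripts to look and compute and a shell command to move; the robot and the scene stay as the last step left them, time stands still between calls to the robot, and variables do not carry over. Pictures are saved under pics/ and viewed, and the job is handed in when it is done.

```bash
ls; mkdir -p pics; python3 - <<'E'
from bench import *
import cv2
s=read_state();print({k:(v if isinstance(v,float) else [round(float(x),4) for x in v]) if not isinstance(v,(int,float)) else v for k,v in s.items()})
for n in ["scene","top","wrist"]:
    print(n,get_calibration(n)); cv2.imwrite(f"pics/{n}0.png",camera(n)[:,:,::-1])
E
```

```text
pics
{'time': 0.0, 'joint_positions': [1.1234, 0.3329, -0.0647, 1.4609, 0.0216, 1.3499, -0.0885], 'joint_vel': [-0.0001, 0.0018, 0.001, -0.0002, -0.0007, 0.0002, -0.0006], 'joint_torque': [-0.0007, -62.3259, 0.0241, -38.9898, -0.0614, 0.0398, 0.0001], 'ee_pos': [0.2574, -0.5691, 0.2218], 'eef_rot': [-0.6911, -0.1495, 0.6914, -0.1486], 'ft_force': [-0.1856, 0.0303, -0.5214], 'torque': [-0.004, -0.0436, -0.0547], 'width': 0.0870158993635082}
scene {'fx': 384.5463228070604, 'fy': 384.5463228070604, 'cx': 320.2076614394549, 'cy': 203.51843634207103, 'xyz': array([ 1.04983353, -0.03073499,  0.95569892]), 'attitude': array([0.2130646 , 0.1893431 , 0.64759523, 0.70666335])}
top {'fx': 458.5072753786483, 'fy': 458.5072753786483, 'cx': 319.9480544112863, 'cy': 202.37792570199701, 'xyz': array([0.46812519, 0.01623505, 1.1336008 ]), 'attitude': array([-0.02009563,  0.0231395 ,  0.70910444, -0.70443709])}
wrist {'fx': 309.70691628693146, 'fy': 309.70691628693146, 'cx': 319.7489688359348, 'cy': 194.286595858407, 'xyz': array([ 0.32241237, -0.54004691,  0.38433665]), 'attitude': array([-0.10911884,  0.07119609, -0.53735491,  0.833231  ])}
```

View pics/scene0.png

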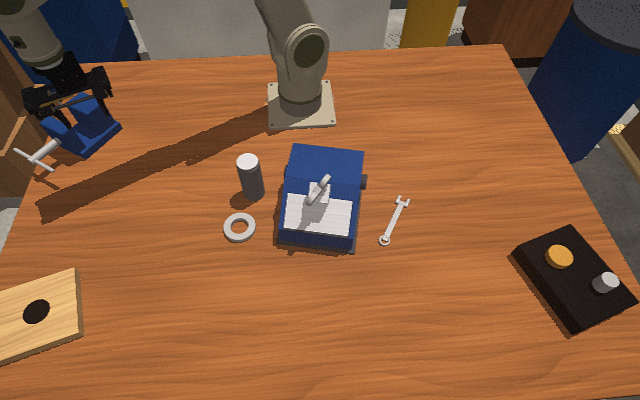

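View pics/top0.png

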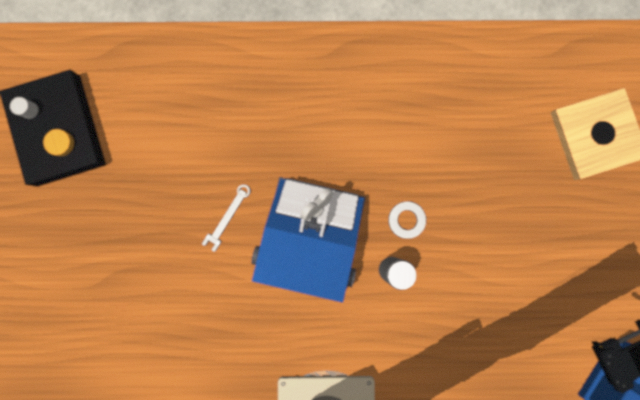

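View pics/wrist0.png

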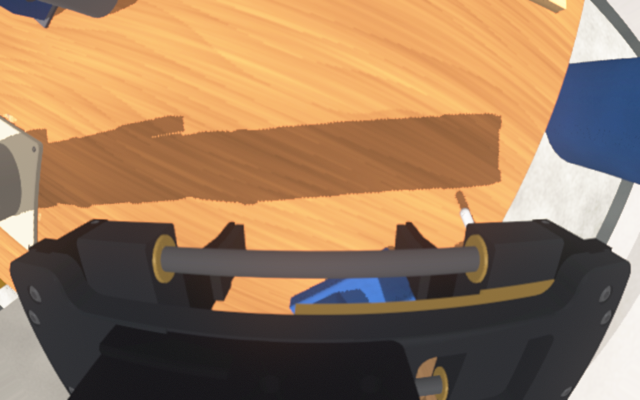

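The scene view shows the housing at about (320,195), with its slope facing away from the robot, the can at (250,177), the ring at (239,227) and the spanner at (395,220). In the top view the housing is at about (310,240) and the nut's ears are at about (320,205). The wrist view shows only bench and gripper. I'll zoom in next.

```bash
python3 - <<'E'
import cv2
t=cv2.imread("pics/top0.png");s=cv2.imread("pics/scene0.png")
cv2.imwrite("pics/topz.png",cv2.resize(t[170:310,240:420],None,fx=4.2,fy=4.2,interpolation=cv2.INTER_CUBIC))
cv2.imwrite("pics/scenez.png",cv2.resize(s[135:265,265:385],None,fx=4.6,fy=4.6,interpolation=cv2.INTER_CUBIC))
E
```

```text
(no output)
```

View pics/topz.png

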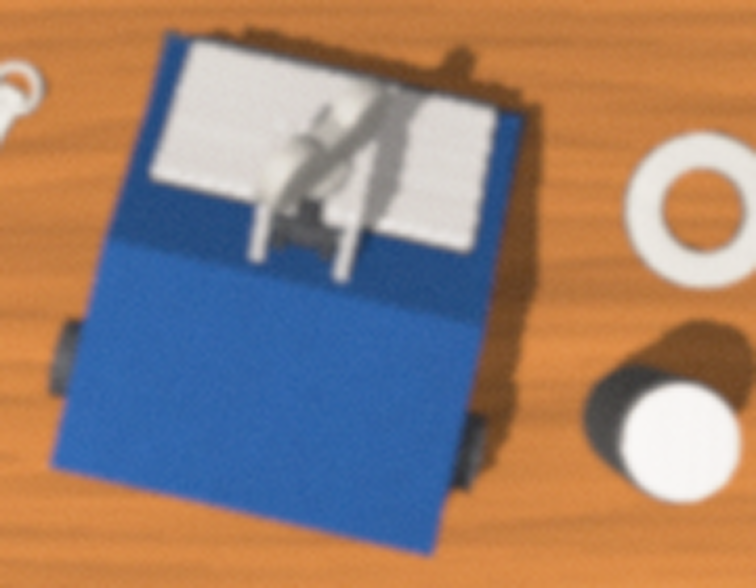

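View pics/scenez.png

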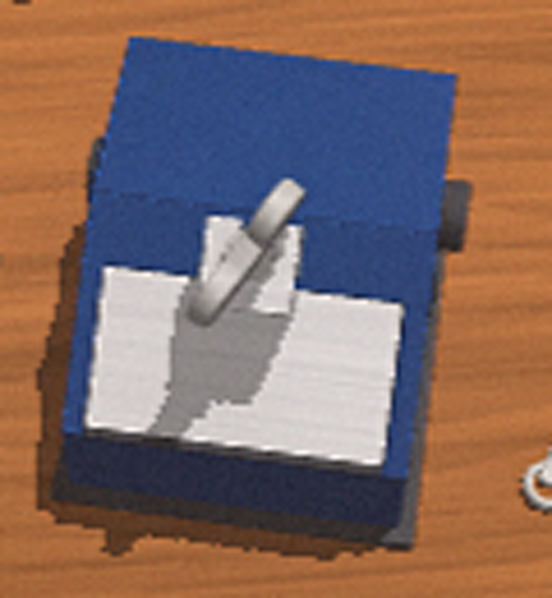

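```bash
cat > h.py <<'E'
import numpy as np
from scipy.spatial.transform import Rotation as R
from bench import *
def ray(c,u,v):
    d=np.array([(u-c['cx'])/c['fx'],-(v-c['cy'])/c['fy'],-1.]);d/=np.linalg.norm(d)
    return np.array(c['xyz']),R.from_quat(c['attitude']).apply(d)
def onz(c,u,v,z):
    o,d=ray(c,u,v);return o+d*(z-o[2])/d[2]
def proj(c,p):
    q=R.from_quat(c['attitude']).inv().apply(np.asarray(p)-c['xyz']);x=np.array([q[0],-q[1],-q[2]])
    return c['cx']+c['fx']*x[0]/x[2],c['cy']+c['fy']*x[1]/x[2]
def tri(r1,r2):
    (a,d),(b,e)=r1,r2
    t=np.linalg.lstsq(np.stack([d,-e],1),b-a,rcond=None)[0]
    p,q=a+d*t[0],b+e*t[1];return (p+q)/2,np.linalg.norm(p-q)
def T(u,v):return (u+.5)/4.2-.5+240,(v+.5)/4.2-.5+170
def S(u,v):return (u+.5)/4.6-.5+265,(v+.5)/4.6-.5+135
E
python3 - <<'E'
from h import *
np.set_printoptions(precision=4,suppress=True)
ct,cs=get_calibration('top'),get_calibration('scene')
a=[onz(ct,*T(*p),.15) for p in [(112,240),(482,322),(52,467),(432,553)]]
b=[onz(cs,*S(*p),.15) for p in [(440,228),(95,188),(455,75),(130,38)]]
for P in (a,b):
    P=np.array(P);print(P[:,:2], (P[0]+P[1])[:2]/2,(P[2]+P[3])[:2]/2)
    for i,j in [(0,1),(2,3),(0,2),(1,3)]:print(np.linalg.norm(P[i]-P[j]),np.degrees(np.arctan2(*(P[i]-P[j])[1::-1])))
# cover corners triangulated
for t,s in [((190,42),(382,465)),((497,110),(85,430)),((150,178),(402,303)),((473,250),(105,268))]:
    print('cov',*tri(ray(ct,*T(*t)),ray(cs,*S(*s))))
E
```

```text
[[ 0.4768  0.1271]
 [ 0.4338 -0.0612]
 [ 0.3622  0.1574]
 [ 0.3178 -0.0346]] [0.4553 0.0329] [0.34   0.0614]
0.19305283155630965 77.15035229771598
0.1970210272916194 76.96064599380065
0.11847138282006169 -14.820380800969975
0.11905369320710937 -12.901140861913623
[[ 0.4761  0.1317]
 [ 0.4317 -0.0605]
 [ 0.3649  0.1572]
 [ 0.3195 -0.0348]] [0.4539 0.0356] [0.3422 0.0612]
0.19727955357071322 77.0013385790224
0.19729882307989696 76.7132527893313
0.11406526261050572 -12.90250762398911
0.1150573136496197 -12.894982859139045
cov [0.5857 0.0909 0.0791] 0.002677298020332434
cov [ 0.5475 -0.0762  0.0765] 0.0007398376101932594
cov [0.5091 0.1087 0.1263] 0.002315871718855629
cov [ 0.4705 -0.0584  0.1255] 0.0008101707292402998
```

```bash
python3 - <<'E'
from h import *
np.set_printoptions(precision=4,suppress=True)
ct,cs=get_calibration('top'),get_calibration('scene')
P=[]
for t,s in [((350,283),(207,214)),((248,262),(303,227))]:
    p,e=tri(ray(ct,*T(*t)),ray(cs,*S(*s)));P.append(p);print('prong',p,e)
print(np.linalg.norm(P[0]-P[1]))
O=np.array([.456,.0345,0]);Rh=R.from_euler('z',167,degrees=True)
sl=Rh*R.from_euler('y',-35,degrees=True) # x up slope, z out
print('slope axes',sl.as_matrix())
m=(P[0]+P[1])/2; lug=m-sl.apply([.018,0,0]); pin=lug-sl.apply([0,0,.045])
print('lug h',Rh.inv().apply(lug-O),'pin',pin,Rh.inv().apply(pin-O))
g=pin+sl.apply([0,0,.078]);print('grip',g)
print('proj pin T',proj(ct,pin),proj(cs,pin))
for th in (0,.15,.3):
  ax=sl*R.from_euler('z',-.75+th); c=pin+sl.apply([0,0,.078+.0032*th+.013])
  for sg in(-1,1):
    q=c+ax.apply([sg*.045,0,0]);u=proj(ct,q);v=proj(cs,q)
    print(th,sg,q,[(u[0]-240)*4.2,(u[1]-170)*4.2],[(v[0]-265)*4.6,(v[1]-135)*4.6])
E
```

```text
prong [0.4539 0.0039 0.1478] 0.003965653935579258
prong [0.465  0.0568 0.1444] 0.0024791986945149167
0.054158135307743625
slope axes [[-0.7982 -0.225   0.5589]
 [ 0.1843 -0.9744 -0.129 ]
 [ 0.5736  0.      0.8192]]
lug h [-0.019   0.0033  0.1358] pin [0.4487 0.0328 0.0989] [0.0068 0.0033 0.0989]
grip [0.4923 0.0227 0.1628]
proj pin T (np.float64(310.7527347247709), np.float64(239.17358818503683)) (np.float64(321.05179248117753), np.float64(189.54272164059248))
0 -1 [ 0.5189 -0.0149  0.1546] [np.float64(388.3516475365962), np.float64(153.58849226876146)] [np.float64(183.14009912781597), np.float64(303.1879225944535)]
0 1 [0.4801 0.057  0.1923] [np.float64(244.1543205858406), np.float64(229.82013220918827)] [np.float64(309.61588886864104), np.float64(195.45289896282932)]
0.15 -1 [ 0.5237 -0.0106  0.1526] [np.float64(379.7399143715388), np.float64(144.4244508900867)] [np.float64(191.73092844971296), np.float64(312.0685671983449)]
0.15 1 [0.4759 0.0526 0.1952] [np.float64(253.01347094233404), np.float64(238.49241832546954)] [np.float64(300.80752611521467), np.float64(186.52187120456455)]
0.3 -1 [ 0.528  -0.0056  0.151 ] [np.float64(369.80951774963415), np.float64(136.30365733173332)] [np.float64(201.55254595671428), np.float64(319.5606609751268)]
0.3 1 [0.4721 0.0475 0.1975] [np.float64(263.42202327109067), np.float64(246.10564559407342)] [np.float64(290.7617728373115), np.float64(179.0054836707574)]
```

```bash
python3 - <<'E'
import cv2
t=cv2.imread("pics/top0.png");s=cv2.imread("pics/scene0.png")
a=cv2.resize(t[182:242,290:340],None,fx=8,fy=8,interpolation=cv2.INTER_CUBIC)
b=cv2.resize(s[170:210,300:340],None,fx=8,fy=8,interpolation=cv2.INTER_CUBIC)
import numpy as np
h=480
b=cv2.copyMakeBorder(b,0,h-b.shape[0],0,0,cv2.BORDER_CONSTANT)
cv2.imwrite("pics/zz.png",np.hstack([a,b]))
E
```

```text
(no output)
```

View pics/zz.png

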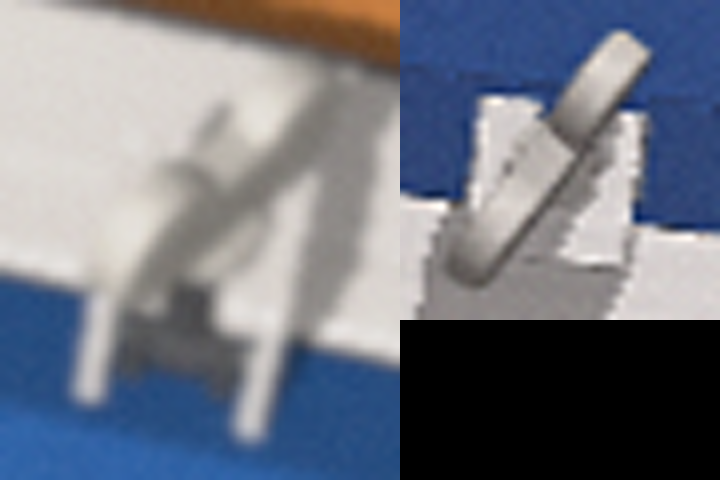

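```bash
python3 - <<'E'
from h import *
np.set_printoptions(precision=4,suppress=True)
ct,cs=get_calibration('top'),get_calibration('scene')
P=[]
for t,s in [((305.6,217.6),(329,175.3)),((329.5,192.5),(308,204.6))]:
    p,e=tri(ray(ct,*t),ray(cs,*s));P.append(p);print('tip',p,e)
d=P[0]-P[1];print(np.linalg.norm(d));m=sum(P)/2;print('mid',m)
O=np.array([.456,.0345,0]);Rh=R.from_euler('z',167,degrees=True)
sl=Rh*R.from_euler('y',-35,degrees=True)
dl=sl.inv().apply(d);print(dl,np.arctan2(dl[1],dl[0]))
print('m slope',sl.inv().apply(m-O-[0,0,.15]))
# bracket, assuming on housing y=0 plane: intersect top ray with that plane
n=Rh.apply([0,1,0]); 
for u in [(313,225),(313,227.2)]:
  o,dd=ray(ct,*u); 
  for z in(.13,.14,.15): print('pin?',z,sl.inv().apply(onz(ct,*u,z)-O-[0,0,.15]))
# lug prong ends in scene: along ray, slope coords
for s in [((482,97)),((648,117))]:
  o,dd=ray(cs,(s[0]-400)/8+300,s[1]/8+170)
  for hgt in (.02,.035,.05,.065):
    # point with slope z = hgt
    nz=sl.apply([0,0,1]); t=(hgt-(o-O-[0,0,.15])@nz)/(dd@nz); print(hgt, sl.inv().apply(o+dd*t-O-[0,0,.15]))
E
```

```text
tip [0.4941 0.0437 0.221 ] 0.005676227617372378
tip [ 0.547  -0.0083  0.18  ] 0.0003418279491944111
0.08475560679345887
mid [0.5206 0.0177 0.2005]
[ 0.0753 -0.0388 -0.0027] -0.4754166258412565
m slope [-0.0257  0.0019  0.0796]
pin? 0.13 [-0.0321  0.0017 -0.002 ]
pin? 0.14 [-0.0262  0.0018  0.0062]
pin? 0.15 [-0.0204  0.0019  0.0143]
pin? 0.13 [-0.0282  0.0027 -0.0047]
pin? 0.14 [-0.0224  0.0028  0.0035]
pin? 0.15 [-0.0167  0.003   0.0117]
0.02 [-0.0082  0.0284  0.02  ]
0.035 [-0.0084  0.0269  0.035 ]
0.05 [-0.0086  0.0254  0.05  ]
0.065 [-0.0089  0.0239  0.065 ]
0.02 [-0.0084 -0.0251  0.02  ]
0.035 [-0.0086 -0.0258  0.035 ]
0.05 [-0.0088 -0.0265  0.05  ]
0.065 [-0.0091 -0.0271  0.065 ]
```

```bash
cat >> h.py <<'E'
O=np.array([.456,.0345,.15]);Rh=R.from_euler('z',167,degrees=True)
sl=Rh*R.from_euler('y',-35,degrees=True)
PIN=O+sl.apply([-.0262,.001,.0]); ZS=sl.apply([0,0,1.])
def toolrot(ang,swing=0,flip=0):
    # jaws along slope-frame direction ang (+pi flip), tool x = -bolt axis
    f=Rh*R.from_euler('y',swing-np.radians(35))
    x=-f.apply([0,0,1]);a=ang+np.pi*flip;y=f.apply([np.cos(a),np.sin(a),0])
    return R.from_matrix(np.stack([x,y,np.cross(x,y)],1))
def rows(pos,rot,p0,r0):
    return (np.asarray(pos)-p0)/.12,(rot*r0.inv()).as_rotvec()/(2*np.pi)
E
python3 - <<'E'
from h import *
np.set_printoptions(precision=4,suppress=True)
s=read_state();r0=R.from_quat(s['eef_rot']);p0=np.array(s['ee_pos'])
print(r0.as_matrix())
for flip in(0,1):
  for a in (1.095,2.4): 
    q=toolrot(a,0,flip);print(flip,a,np.degrees(np.arctan2(*q.as_matrix()[1::-1,1])),np.degrees((q*r0.inv()).magnitude()),q.as_matrix()[:,1])
    print(rows(PIN+ZS*(.078+.12-.019),q,p0,r0))
print('grasp',PIN+ZS*.078, PIN)
E
```

```text
[[-0.0004  0.4121 -0.9111]
 [ 0.0009 -0.9111 -0.4121]
 [-1.     -0.001   0.    ]]
0 1.095 -125.88422997055658 72.55456043336468 [-0.5656 -0.7817  0.2627]
(array([2.6604, 4.7903, 0.4969]), array([-0.034 ,  0.0967, -0.1735]))
0 2.4 -61.195107996656276 36.36704013768677 [ 0.4366 -0.794  -0.423 ]
(array([2.6604, 4.7903, 0.4969]), array([0.0301, 0.0925, 0.0274]))
1 1.095 54.115770029443404 118.70499435152213 [ 0.5656  0.7817 -0.2627]
(array([2.6604, 4.7903, 0.4969]), array([0.1088, 0.0379, 0.309 ]))
1 2.4 118.80489200334375 170.31158273156302 [-0.4366  0.794   0.423 ]
(array([2.6604, 4.7903, 0.4969]), array([-0.1358,  0.0445, -0.451 ]))
grasp [0.5203 0.0186 0.1989] [0.4767 0.0287 0.135 ]
```

```bash
python3 -m inch '[[[0.5,1,0.8,-0.0085,0.0242,-0.0434,0],[0.5,1,0.8,-0.0085,0.0242,-0.0434,0],[0.5,1,0.8,-0.0085,0.0242,-0.0434,0],[0.5,1,0.8,-0.0085,0.0242,-0.0434,0]]]'; python3 -m inch '[[[0.5,1,0,-0.0085,0.0242,-0.0434,0],[0.5,1,0,-0.0085,0.0242,-0.0434,0],[0.5,1,0,-0.0085,0.0242,-0.0434,0]]]'; python3 -c "
from h import *
s=read_state();print(s['time'],s['joint_positions'],s['ft_force'])"
```

```text
time: 0.55
ee_pos: [0.3215, -0.446, 0.3212]
eef_rot: [-0.647, -0.047, 0.758, -0.063]
ft_force: [0.7, 0.4, 0.6]
width: 0.0873
time: 0.85
ee_pos: [0.3785, -0.3275, 0.3178]
eef_rot: [-0.584, 0.059, 0.809, 0.031]
ft_force: [0.1, -1.1, 0.4]
width: 0.087
0.85 [ 0.65331997  0.22322941 -0.18218794  1.43945012  0.2043164   1.75951734
 -1.21872477] [ 0.13820533 -1.09731727  0.4477124 ]
```

```bash
python3 -m inch '[[[0.8,1,0,-0.0085,0.0242,-0.0434,0],[0.8,1,0,-0.0085,0.0242,-0.0434,0],[0.8,1,0,-0.0085,0.0242,-0.0434,0],[0.8,1,0,-0.0085,0.0242,-0.0434,0]]]'; python3 -m inch '[[[0.8,1,0,-0.0085,0.0242,-0.0434,0],[0.8,1,0,-0.0085,0.0242,-0.0434,0],[0.8,1,0,-0.0085,0.0242,-0.0434,0],[0.8,1,0,-0.0085,0.0242,-0.0434,0]]]'; python3 - <<'E'
from h import *
np.set_printoptions(precision=4,suppress=True)
s=read_state();print(s['time'],s['joint_positions'],s['ft_force'])
r0=R.from_quat(s['eef_rot']);p0=np.array(s['ee_pos'])
print(rows(PIN+ZS*(.078+.12-.019),toolrot(1.095),p0,r0))
E
```

```text
time: 1.25
ee_pos: [0.4768, -0.2037, 0.3164]
eef_rot: [-0.51, 0.156, 0.838, 0.117]
ft_force: [0.6, 1.1, 0.1]
width: 0.0872
time: 1.65
ee_pos: [0.5505, -0.0907, 0.3131]
eef_rot: [-0.461, 0.254, 0.823, 0.212]
ft_force: [1.5, 1.0, -3.1]
width: 0.087
1.65 [ 0.2025  0.575  -0.1489  1.0306 -0.0066  2.0559 -2.2125] [ 1.5249  0.9962 -3.0603]
(array([ 0.2184,  0.8027, -0.2628]), array([ 0.0024,  0.014 , -0.0008]))
```

```bash
python3 -m inch '[[[0.1,0.85,-0.3,0.0,0.0,0.0,0],[0.1,0.85,-0.3,0.0,0.0,0.0,0],[0.1,0.85,-0.3,0.0,0.0,0.0,0],[0.1,0.85,-0.3,0,0,0,0]]]';  python3 - <<'E'
from h import *
import cv2
np.set_printoptions(precision=4,suppress=True)
s=read_state();print(s['time'],s['joint_positions'],s['ft_force'])
r0=R.from_quat(s['eef_rot']);p0=np.array(s['ee_pos'])
print(p0,rows(PIN+ZS*(.078+.07-.019),toolrot(1.095),p0,r0),sl.inv().apply(p0-PIN))
for n in ["scene","top","wrist"]: cv2.imwrite(f"pics/{n}1.png",camera(n)[:,:,::-1])
E
```

```text
time: 2.05
ee_pos: [0.5618, 0.0091, 0.2828]
eef_rot: [-0.465, 0.252, 0.821, 0.212]
ft_force: [0.1, -0.9, 0.3]
width: 0.0871
2.05 [ 0.0977  0.5762 -0.1974  1.0904 -0.0576  1.9705 -2.3676] [ 0.1136 -0.8871  0.2882]
[0.5618 0.0091 0.2828] (array([-0.1088,  0.0245, -0.3514]), array([ 0.002 ,  0.0157, -0.0011])) [ 0.0132 -0.0001  0.1712]
```

View pics/wrist1.png

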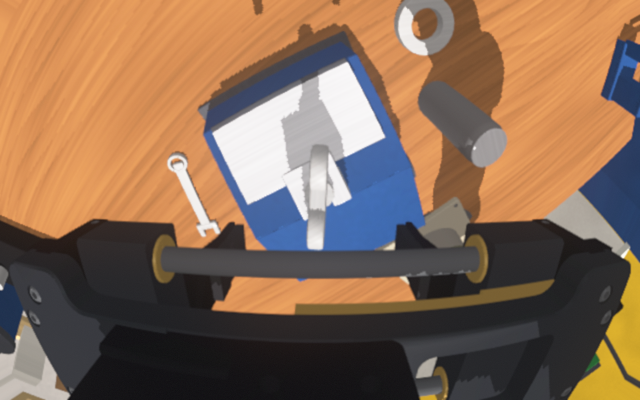

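View pics/scene1.png

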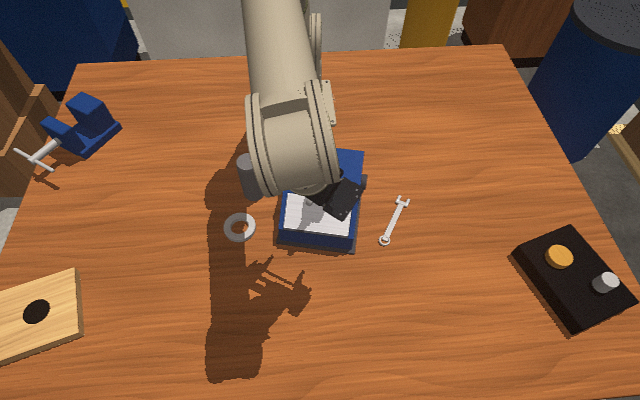

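The wrist view shows the ears running vertically between the jaws, from (319,146) to (316,246). I'll compare this with the prediction.

```bash
cat >> h.py <<'E'
def fproj(c,p):
    q=R.from_quat(c['attitude']).inv().apply(np.asarray(p)-c['xyz']);x=np.array([q[0],-q[1],-q[2]])
    r=np.hypot(x[0],x[1]);th=np.arctan2(r,x[2]);return c['cx']+c['fx']*th*x[0]/r,c['cy']+c['fx']*th*x[1]/r
def fray(c,u,v):
    a=np.array([u-c['cx'],v-c['cy']]);r=np.linalg.norm(a);th=r/c['fx'];a=a/r*np.sin(th)
    return np.array(c['xyz']),R.from_quat(c['attitude']).apply([a[0],-a[1],-np.cos(th)])
E
python3 - <<'E'
from h import *
import cv2
np.set_printoptions(precision=4,suppress=True)
c=get_calibration('wrist');g=sl*R.from_euler('z',-.475)
for dz in (-.005,0,.005):
  for h in(0,.013):
    print(dz,h,[np.round(fproj(c,PIN+ZS*(.079+dz+h)+g.apply([s*.045,0,0])),1) for s in(1,-1)])
print('lug ends',[np.round(fproj(c,PIN+sl.apply([.018,y,.045])),1) for y in(-.025,.025)])
w=cv2.imread('pics/wrist1.png');cv2.imwrite('pics/wz1.png',cv2.resize(w[130:260,250:390],None,fx=4.5,fy=4.5,interpolation=cv2.INTER_CUBIC))
# lug plane
E
```

```text
-0.005 0 [array([315.9, 242.1]), array([316.5, 141.7])]
-0.005 0.013 [array([315. , 246.9]), array([315.6, 141.8])]
0 0 [array([315.6, 243.9]), array([316.2, 141.8])]
0 0.013 [array([314.6, 248.8]), array([315.2, 141.8])]
0.005 0 [array([315.2, 245.7]), array([315.8, 141.8])]
0.005 0.013 [array([314.2, 250.8]), array([314.7, 141.9])]
lug ends [array([303.8, 215.4]), array([349.4, 193.4])]
```

View pics/wz1.png

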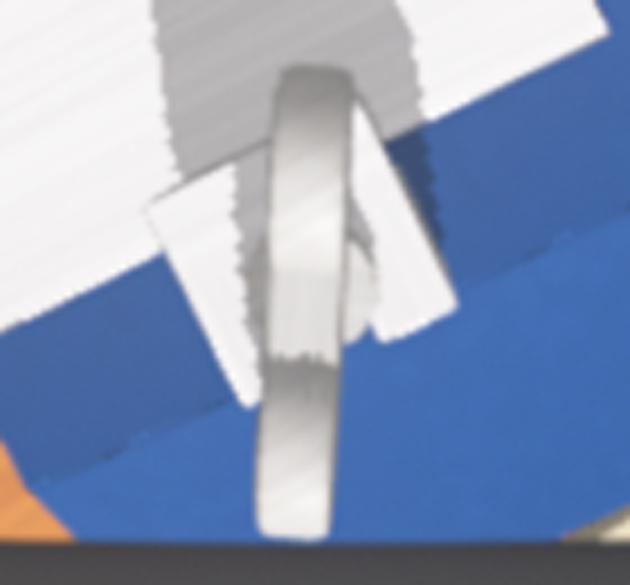

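```bash
python3 - <<'E'
from h import *
np.set_printoptions(precision=4,suppress=True)
c=get_calibration('wrist');cs=get_calibration('scene');ct=get_calibration('top')
f=lambda u,v:(fray(c,(u+.5)/4.5-.5+250,(v+.5)/4.5-.5+130))
z=lambda u,v:ray(cs,(u-400+.5)/8-.5+300,(v+.5)/8-.5+170)
for n,a,b in [('lugR(-y)',f(457,305),z(482,97)),('lugL',f(246,407),z(648,117)),('tipup',f(293,535),z(634,42)),('tipdn',f(313,67),z(462,277))]:
    p,e=tri(a,b);print(n,sl.inv().apply(p-PIN),e)
for n,a,b in [('tipup',f(293,535),ray(ct,305.4,217.3)),('tipdn',f(313,67),ray(ct,329.3,192.3))]:
    p,e=tri(a,b);print(n,sl.inv().apply(p-PIN),e)
E
```

```text
lugR(-y) [0.0187 0.0249 0.0617] 0.0013031274284304045
lugL [ 0.0195 -0.0256  0.054 ] 0.0029640976663867116
tipup [ 0.0396 -0.021   0.091 ] 0.001322702367021312
tipdn [-0.0365  0.022   0.0822] 0.0004609985926801867
tipup [ 0.0419 -0.0188  0.086 ] 0.005811270676614504
tipdn [-0.0369  0.0207  0.0816] 0.0023613603009901315
```

```bash
echo "PIN=PIN+sl.apply([.0015,.0005,.003])" >> h.py; python3 - <<'E'
from h import *
np.set_printoptions(precision=4,suppress=True)
s=read_state();r0=R.from_quat(s['eef_rot']);p0=np.array(s['ee_pos'])
for st in (.05,0): print(rows(PIN+ZS*(.079+st-.019),toolrot(1.075),p0,r0))
E
```

```text
(array([-0.1986,  0.0686, -0.4645]), array([ 0.0007,  0.0164, -0.003 ]))
(array([-0.4315,  0.1224, -0.8058]), array([ 0.0007,  0.0164, -0.003 ]))
```

```bash
python3 -m inch '[[[-0.2,0.07,-0.46,0.0007,0.0164,-0.003,0],[-0.2,0.07,-0.46,0.0007,0.0164,-0.003,0],[-0.2,0.07,-0.46,0.0007,0.0164,-0.003,0]]]';  python3 - <<'E'
from h import *
import cv2
np.set_printoptions(precision=4,suppress=True)
s=read_state();print(s['joint_positions'])
r0=R.from_quat(s['eef_rot']);p0=np.array(s['ee_pos'])
print(p0,rows(PIN+ZS*(.079-.019),toolrot(1.075),p0,r0))
w=camera('wrist');cv2.imwrite('pics/wz2.png',cv2.resize(w[120:270,210:430,::-1],None,fx=3.5,fy=3.5,interpolation=cv2.INTER_CUBIC))
E
```

```text
time: 2.5
ee_pos: [0.5375, 0.0151, 0.2273]
eef_rot: [-0.419, 0.267, 0.842, 0.209]
ft_force: [-0.2, -0.3, 1.2]
width: 0.0869
[ 0.0998  0.6189 -0.1961  1.1801 -0.0741  1.9374 -2.3926]
[0.5375 0.0151 0.2273] (array([-0.2242,  0.0442, -0.3323]), array([-0.0001, -0.0004, -0.0002]))
```

View pics/wz2.png

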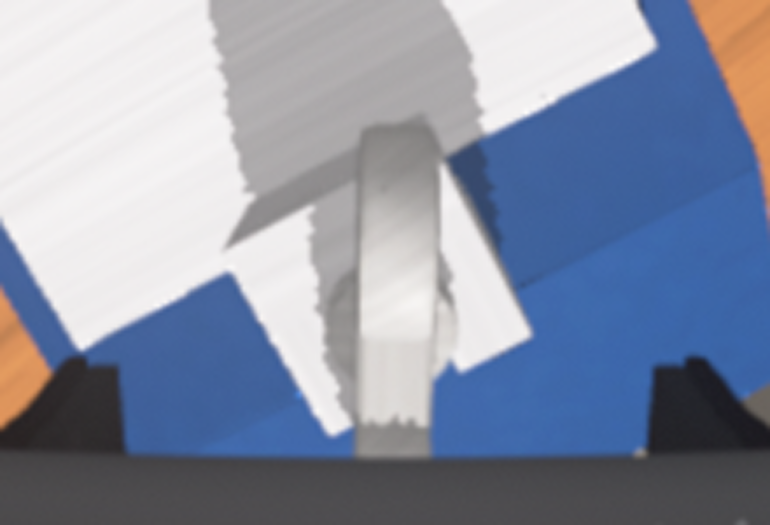

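The wrist view shows the ears centred between the fingers: ear at column 394 and finger midpoint at 387 in the zoomed picture. I'll descend.

```bash
python3 -m inch '[[[-0.1,0.02,-0.16,0,0,0,0],[-0.22,0.045,-0.33,0,0,0,0],[-0.22,0.045,-0.33,0,0,0,0],[-0.22,0.045,-0.33,0,0,0,0]]]';  python3 - <<'E'
from h import *
import cv2
s=read_state();p0=np.array(s['ee_pos']);print(sl.inv().apply(p0-PIN),s['joint_positions'])
w=camera('wrist');t=camera('scene');cv2.imwrite('pics/wz3.png',np.hstack([cv2.resize(w[120:270,210:430,::-1],(440,300)),cv2.resize(t[150:250,265:385,::-1],(360,300))]))
E
```

```text
time: 2.95
ee_pos: [0.513, 0.0212, 0.1913]
eef_rot: [-0.422, 0.266, 0.841, 0.21]
ft_force: [0.6, 0.1, 0.2]
width: 0.0871
[ 0.00045818 -0.00136929  0.06436379] [ 0.1061637   0.58244711 -0.20468161  1.31109287 -0.07485655  1.83701092
 -2.38819644]
```

View pics/wz3.png

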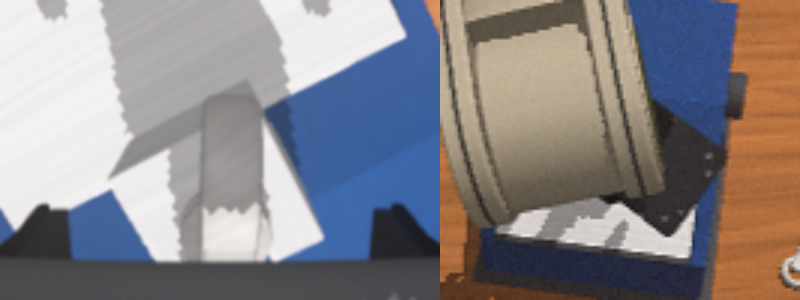

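```bash
python3 -m inch '[[[-0.02,-0.013,-0.01,0,0,0,0],[-0.02,-0.013,-0.01,0,0,0,0.5],[-0.02,-0.013,-0.01,0,0,0,0.8],[-0.02,-0.013,-0.01,0,0,0,1],[-0.02,-0.013,-0.01,0,0,0,1],[-0.02,-0.013,-0.01,0,0,0,1],[-0.02,-0.013,-0.01,0,0,0,1]]]' 25;  python3 - <<'E'
from h import *
s=read_state();p0=np.array(s['ee_pos']);print(sl.inv().apply(p0-PIN),s['torque'])
E
```

```text
time: 3.75
ee_pos: [0.5094, 0.0201, 0.1878]
eef_rot: [-0.42, 0.266, 0.842, 0.209]
ft_force: [-0.4, 0.3, -0.6]
width: 0.0472
[0.00111582 0.00051089 0.05969805] [-0.05909349 -0.70263179  0.02036381]
```

Fingers still closing; continue.

```bash
python3 -m inch '[[[0,0,0,0,0,0,1],[0,0,0,0,0,0,1],[0,0,0,0,0,0,1],[0,0,0,0,0,0,1],[0,0,0,0,0,0,1],[0,0,0,0,0,0,1],[0,0,0,0,0,0,1]]]' 25;  python3 - <<'E'
from h import *
np.set_printoptions(precision=4,suppress=True)
s=read_state();p0=np.array(s['ee_pos']);print(sl.inv().apply(p0-PIN),s['torque'],s['time'])
for k in (.25,.5,.75,1.,1.25,1.4): print(k, ZS*k/(2*np.pi),ZS*.0032*k/.12)
E
```

```text
time: 4.45
ee_pos: [0.5095, 0.0202, 0.1878]
eef_rot: [-0.42, 0.266, 0.842, 0.209]
ft_force: [1.4, 1.8, 0.1]
width: 0.0252
[0.0011 0.0004 0.0597] [ 0.1437 -0.988  -0.2128] 4.45
0.25 [ 0.0222 -0.0051  0.0326] [ 0.0037 -0.0009  0.0055]
0.5 [ 0.0445 -0.0103  0.0652] [ 0.0075 -0.0017  0.0109]
0.75 [ 0.0667 -0.0154  0.0978] [ 0.0112 -0.0026  0.0164]
1.0 [ 0.0889 -0.0205  0.1304] [ 0.0149 -0.0034  0.0218]
1.25 [ 0.1112 -0.0257  0.163 ] [ 0.0186 -0.0043  0.0273]
1.4 [ 0.1245 -0.0287  0.1825] [ 0.0209 -0.0048  0.0306]
```

```bash
python3 -m inch '[[[0,0,0,0,0,0,1],[0,0,0,0,0,0,1],[0,0,0,0,0,0,1],[0,0,0,0,0,0,1],[0,0,0,0,0,0,1]]]' 25;  python3 - <<'E'
from h import *
s=read_state();print(s['width'],s['torque'],s['ft_force'])
E
```

```text
time: 4.95
ee_pos: [0.5094, 0.0202, 0.1878]
eef_rot: [-0.42, 0.266, 0.842, 0.209]
ft_force: [1.3, 2.5, -1.2]
width: 0.0249
0.024906510506356068 [ 0.24150449 -1.19086749 -0.31448605] [ 1.31006623  2.45792959 -1.17385131]
```

```bash
python3 - <<'E'
from h import *
import cv2
w=camera('wrist');t=camera('top');cv2.imwrite('pics/wz4.png',np.hstack([cv2.resize(w[120:270,210:430,::-1],(440,300)),cv2.resize(t[150:250,265:385,::-1],(360,300))]))
E
```

```text
(no output)
```

View pics/wz4.png

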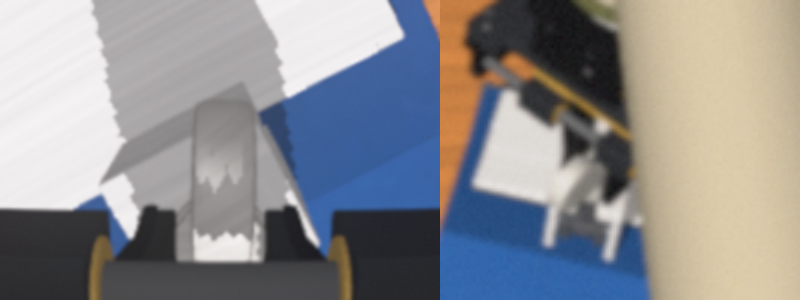

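Width stopped at 24.9 mm, not 14. The picture shows the fingertips on the round hub below the ears, so I'm too deep by roughly 10 mm, which agrees with the higher lug reading. I'll open a little, back off along the axis and regrip.

```bash
python3 -m inch '[[[0,0,0,0,0,0,0.62],[0,0,0,0,0,0,0.62],[0,0,0,0,0,0,0.62],[0.047,-0.011,0.068,0,0,0,0.62],[0.047,-0.011,0.068,0,0,0,0.62],[0.047,-0.011,0.068,0,0,0,1],[0.047,-0.011,0.068,0,0,0,1],[0.047,-0.011,0.068,0,0,0,1],[0.047,-0.011,0.068,0,0,0,1],[0.047,-0.011,0.068,0,0,0,1]]]' 25;python3 -m inch '[[[0,0,0,0,0,0,1],[0,0,0,0,0,0,1],[0,0,0,0,0,0,1]]]' 25
python3 - <<'E'
from h import *
import cv2
s=read_state();p0=np.array(s['ee_pos']);print(sl.inv().apply(p0-PIN),s['torque'],s['time'])
w=camera('wrist');cv2.imwrite('pics/wz5.png',cv2.resize(w[120:270,210:430,::-1],(660,450)))
E
```

```text
time: 6.05
ee_pos: [0.515, 0.0189, 0.1959]
eef_rot: [-0.42, 0.266, 0.842, 0.209]
ft_force: [1.2, 1.1, -0.3]
width: 0.0139
time: 6.35
ee_pos: [0.515, 0.0189, 0.1959]
eef_rot: [-0.42, 0.266, 0.842, 0.209]
ft_force: [0.5, 1.2, -3.0]
width: 0.0139
[0.00103862 0.00045464 0.06960201] [ 0.11848834 -0.88251026 -0.28592634] 6.35
```

View pics/wz5.png

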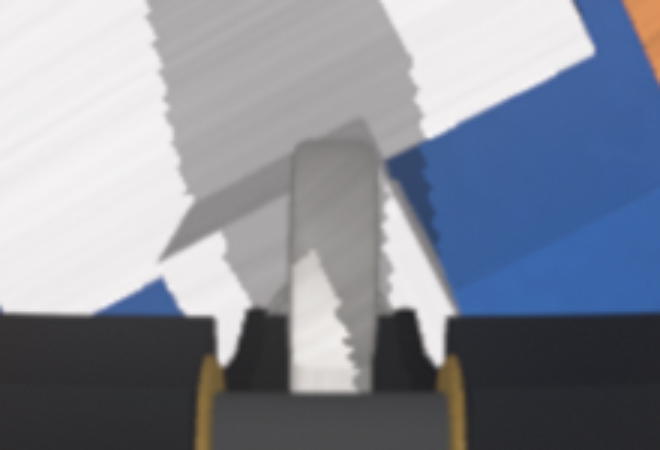

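Width is 13.9 mm, so the fingers are now on the ears. I'll turn anticlockwise and watch the forces.

```bash
python3 -m inch '[[[0.002,0,0.003,0.0111,-0.0026,0.0163,1],[0.004,-0.001,0.0055,0.0222,-0.0051,0.0326,1],[0.0055,-0.0013,0.008,0.0333,-0.0077,0.0489,1],[0.0075,-0.0017,0.011,0.0445,-0.0103,0.0652,1]]]' 40
python3 - <<'E'
from h import *
s=read_state();p0=np.array(s['ee_pos']);print(sl.inv().apply(p0-PIN),s['torque'],s['joint_positions'])
print(sl.inv().apply(R.from_quat(s['eef_rot']).as_matrix()[:,1]))
E
```

```text
time: 6.8
ee_pos: [0.516, 0.0188, 0.1972]
eef_rot: [-0.459, 0.047, 0.882, 0.098]
ft_force: [1.5, 2.5, -2.6]
width: 0.0139
[0.00098357 0.00028338 0.0712414 ] [ 0.19372189 -1.09252661 -0.47394472] [ 0.17479286  0.59855667 -0.3073464   1.28700276 -0.0332856   1.85658343
 -1.91812418]
[-1.22346244e-02  9.99925151e-01  8.55999876e-05]
```

```bash
python3 -m inch '[[[0.002,0,0.003,0.0111,-0.0026,0.0163,1],[0.004,-0.001,0.0055,0.0222,-0.0051,0.0326,1],[0.0055,-0.0013,0.008,0.0333,-0.0077,0.0489,1],[0.0075,-0.0017,0.011,0.0445,-0.0103,0.0652,1],[0.0093,-0.002,0.0136,0.0556,-0.0128,0.0815,1],[0.0112,-0.0026,0.0164,0.0667,-0.0154,0.0978,1],[0.0112,-0.0026,0.0164,0.0667,-0.0154,0.0978,1]]]' 40
python3 - <<'E'
from h import *
import cv2
np.set_printoptions(precision=4,suppress=True)
s=read_state();p0=np.array(s['ee_pos']);print(sl.inv().apply(p0-PIN),s['torque'],s['joint_positions'])
y=sl.inv().apply(R.from_quat(s['eef_rot']).as_matrix()[:,1]);print(y,'theta',np.arctan2(y[1],y[0])-np.pi/2+.75)
w=camera('wrist');cv2.imwrite('pics/wz6.png',cv2.resize(w[120:270,210:430,::-1],(660,450)))
# swing rows: true pin 6..10 mm above PIN
ax=Rh.apply([0,1,0])
for up in (.003,.007,.010):
  P=PIN+ZS*up; print(up,'r',np.linalg.norm(p0-P))
  for a in (.12,.24,.36,.48,.6,.7): print(a,(R.from_rotvec(ax*a).apply(p0-P)+P-p0)/.12, ax*a/2/np.pi)
E
```

```text
time: 7.5
ee_pos: [0.5174, 0.0188, 0.1992]
eef_rot: [-0.463, -0.278, 0.838, -0.077]
ft_force: [1.1, 3.8, -1.3]
width: 0.0137
[ 0.0011 -0.      0.0737] [ 0.6273 -1.1506 -0.4536] [ 0.2739  0.6247 -0.466   1.2733  0.0315  1.8671 -1.2293]
[-0.6889  0.7249 -0.0003] theta 1.5099100092259525
0.003 r 0.07065935200612601
0.12 [-0.0592  0.0137  0.036 ] [-0.0043 -0.0186  0.    ]
0.24 [-0.1221  0.0282  0.0646] [-0.0086 -0.0372  0.    ]
0.36 [-0.1879  0.0434  0.0851] [-0.0129 -0.0558  0.    ]
0.48 [-0.2557  0.059   0.0975] [-0.0172 -0.0744  0.    ]
0.6 [-0.3244  0.0749  0.1014] [-0.0215 -0.093   0.    ]
0.7 [-0.3816  0.0881  0.0982] [-0.0251 -0.1086  0.    ]
0.007 r 0.0666598404812082
0.12 [-0.0558  0.0129  0.034 ] [-0.0043 -0.0186  0.    ]
0.24 [-0.1153  0.0266  0.0608] [-0.0086 -0.0372  0.    ]
0.36 [-0.1774  0.0409  0.0802] [-0.0129 -0.0558  0.    ]
0.48 [-0.2413  0.0557  0.0917] [-0.0172 -0.0744  0.    ]
0.6 [-0.3061  0.0707  0.0954] [-0.0215 -0.093   0.    ]
0.7 [-0.3601  0.0831  0.0923] [-0.0251 -0.1086  0.    ]
0.01 r 0.06366024711914801
0.12 [-0.0534  0.0123  0.0324] [-0.0043 -0.0186  0.    ]
0.24 [-0.1101  0.0254  0.058 ] [-0.0086 -0.0372  0.    ]
0.36 [-0.1694  0.0391  0.0764] [-0.0129 -0.0558  0.    ]
0.48 [-0.2305  0.0532  0.0874] [-0.0172 -0.0744  0.    ]
0.6 [-0.2924  0.0675  0.0909] [-0.0215 -0.093   0.    ]
0.7 [-0.344   0.0794  0.0879] [-0.0251 -0.1086  0.    ]
```

View pics/wz6.png

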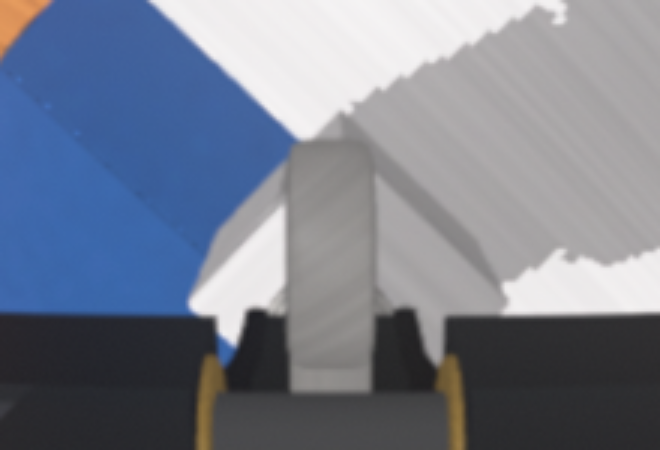

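The wrist view shows the ears still held square between the fingers at θ≈1.5. The forces are low, so I'll swing about the pin, half first.

```bash
python3 -m inch '[[[-0.056,0.013,0.034,-0.0043,-0.0186,0,1],[-0.115,0.027,0.061,-0.0086,-0.0372,0,1],[-0.177,0.041,0.08,-0.0129,-0.0558,0,1],[-0.177,0.041,0.08,-0.0129,-0.0558,0,1]]]' 40
python3 - <<'E'
from h import *
np.set_printoptions(precision=4,suppress=True)
s=read_state();p0=np.array(s['ee_pos']);print(sl.inv().apply(p0-PIN),s['torque'],s['ft_force'],s['joint_positions'])
ax=Rh.apply([0,1,0])
P=PIN+ZS*.007
for a in (.12,.24,.36,.4): print(a,(R.from_rotvec(ax*a).apply(p0-P)+P-p0)/.12, ax*a/2/np.pi)
E
```

```text
time: 7.95
ee_pos: [0.4935, 0.0239, 0.2089]
eef_rot: [-0.6, -0.223, 0.755, -0.143]
ft_force: [0.9, 8.7, -16.3]
width: 0.0135
[0.0266 0.0004 0.0676] [ 1.5848 -1.7502 -0.5804] [  0.9098   8.7404 -16.3296] [ 0.3379  0.285  -0.5107  1.6031  0.046   1.5183 -1.2214]
0.12 [-0.0638  0.0147  0.009 ] [-0.0043 -0.0186  0.    ]
0.24 [-0.1282  0.0296  0.0101] [-0.0086 -0.0372  0.    ]
0.36 [-0.1923  0.0444  0.0033] [-0.0129 -0.0558  0.    ]
0.4 [-0.2134  0.0493 -0.0008] [-0.0143 -0.062   0.    ]
```

```bash
python3 -m inch '[[[-0.06,0.014,-0.003,-0.0043,-0.0186,0,1],[-0.122,0.028,-0.005,-0.0086,-0.0372,0,1],[-0.186,0.043,-0.012,-0.0129,-0.0558,0,1],[-0.206,0.047,-0.017,-0.0143,-0.062,0,1],[-0.206,0.047,-0.017,-0.0143,-0.062,0,1]]]' 40
python3 - <<'E'
from h import *
import cv2
np.set_printoptions(precision=4,suppress=True)
s=read_state();print(s['time'],s['torque'],s['ft_force'],s['joint_positions'],R.from_quat(s['eef_rot']).as_matrix()[:,0],s['ee_pos'])
w=camera('wrist');t=camera('scene');cv2.imwrite('pics/wz7.png',np.hstack([cv2.resize(w[120:270,210:430,::-1],(440,300)),cv2.resize(t[150:250,265:385,::-1],(360,300))]))
E
```

```text
time: 8.45
ee_pos: [0.4711, 0.0294, 0.2081]
eef_rot: [0.727, 0.159, -0.634, 0.209]
ft_force: [-1.6, 5.2, 3.2]
width: 0.0135
8.45 [1.3955 0.394  0.0474] [-1.5791  5.186   3.212 ] [ 0.3773 -0.0894 -0.5454  1.9589  0.0131  1.1206 -1.2175] [ 0.1458 -0.0339 -0.9887] [0.4711 0.0294 0.2081]
```

View pics/wz7.png

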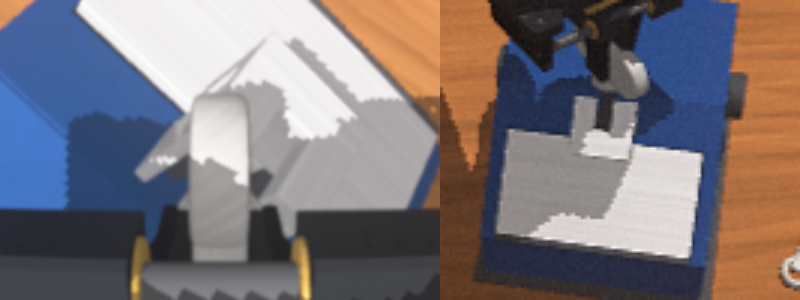

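The scene view shows the bolt clear of the fork, leaning past upright, with the cover in place. I'll release and retract along the tool axis.

```bash
python3 -m inch '[[[0,0,0,0,0,0,0.6],[0,0,0,0,0,0,0.4],[0,0,0,0,0,0,0.3],[0,0,0,0,0,0,0.2],[0,0,0,0,0,0,0.2],[0,0,0,0,0,0,0.2],[0,0,0,0,0,0,0.2],[0,0,0,0,0,0,0.2],[0,0,0,0,0,0,0.2],[0,0,0,0,0,0,0.2]]]'
python3 -c "
from h import *
print(read_state()['ft_force'],read_state()['torque'])"
```

```text
time: 9.55
ee_pos: [0.4713, 0.0288, 0.2069]
eef_rot: [0.727, 0.16, -0.634, 0.21]
ft_force: [0.2, -0.7, -1.2]
width: 0.0692
[ 0.16328065 -0.67210706 -1.16300087] [ 0.043235    0.1828045  -0.00116515]
```

```bash
python3 -m inch '[[[-0.03,0.006,0.2,0,0,0,0.2],[-0.06,0.014,0.4,0,0,0,0.2],[-0.12,0.028,0.8,0,0,0,0.2],[-0.14,0.03,0.95,0,0,0,0.2],[-0.14,0.03,0.95,0,0,0,0.2]]]'
python3 -m inch '[[[-0.3,-1,0.3,0,0,0,0.2],[-0.3,-1,0.3,0,0,0,0.2],[-0.3,-1,0.3,0,0,0,0.2],[-0.3,-1,0.3,0,0,0,0.2]]]'
python3 -m inch '[[[-0.3,-1,0,0,0,0,0.2],[-0.3,-1,0,0,0,0,0.2],[-0.3,-1,0,0,0,0,0.2],[-0.3,-1,0,0,0,0,0.2]]]'
python3 - <<'E'
from h import *
import cv2
s=read_state();print(s['joint_positions'])
a=camera('scene');b=camera('top')
cv2.imwrite('pics/s8.png',cv2.resize(a[120:270,200:425,::-1],None,fx=3.4,fy=3.4));cv2.imwrite('pics/t8.png',cv2.resize(b[160:310,195:435,::-1],None,fx=3.2,fy=3.2))
E
```

```text
time: 10.05
ee_pos: [0.4555, 0.0327, 0.324]
eef_rot: [0.728, 0.159, -0.632, 0.21]
ft_force: [-0.5, 0.7, -0.3]
width: 0.0696
time: 10.45
ee_pos: [0.4175, -0.0917, 0.3569]
eef_rot: [0.727, 0.157, -0.635, 0.208]
ft_force: [-0.4, 1.0, 0.8]
width: 0.0697
time: 10.85
ee_pos: [0.3812, -0.2103, 0.3554]
eef_rot: [0.727, 0.158, -0.635, 0.208]
ft_force: [0.1, 0.8, 0.3]
width: 0.0695
[ 0.5676845  -0.23303083 -0.11753584  1.78557736 -0.05941354  1.44415083
 -0.59146293]
```

View pics/s8.png

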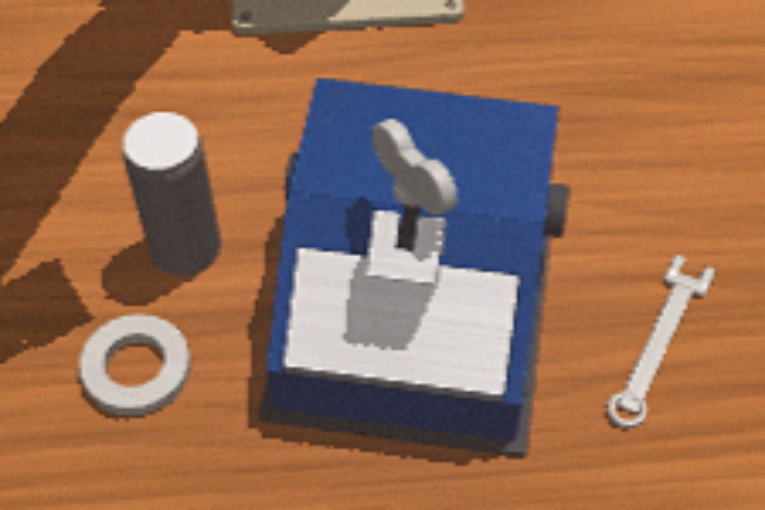

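View pics/t8.png

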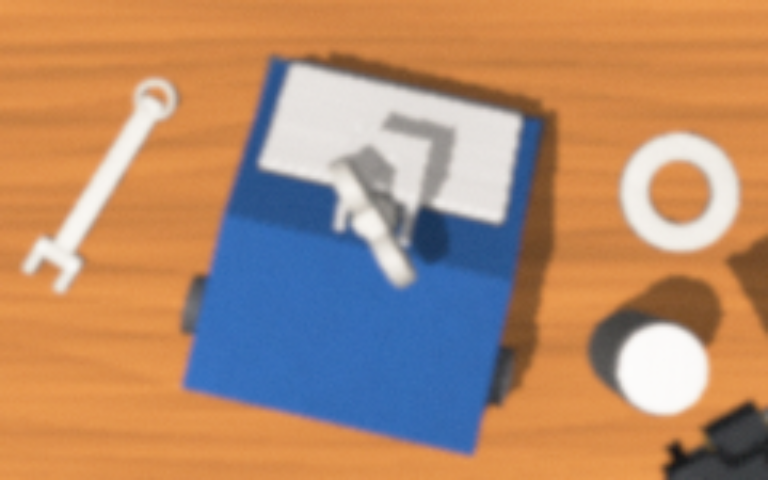

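```bash
python3 - <<'E'
from h import *
np.set_printoptions(precision=4,suppress=True)
ct,cs=get_calibration('top'),get_calibration('scene')
t=lambda u,v:ray(ct,u/3.2+195,v/3.2+160); z=lambda u,v:ray(cs,u/3.4+200,v/3.4+120)
A,e1=tri(t(343,165),z(440,198));B,e2=tri(t(402,285),z(388,133))
print(A,e1,B,e2,np.linalg.norm(A-B)); m=(A+B)/2
h=Rh.inv().apply(m-PIN);print('nut mid rel pin (housing)',h,'swing',np.arctan2(h[0],h[2])+np.radians(35))
d=Rh.inv().apply(B-A);print('ear dir',np.arctan2(d[1],np.hypot(d[0],d[2])))
for a,b in [((290,62),(505,393)),((522,117),(285,368)),((258,165),(518,275)),((505,223),(298,250))]: print('cov',*tri(t(*a),z(*b)))
E
```

```text
[0.5057 0.0469 0.2244] 0.001238832978196274 [0.431  0.0136 0.2086] 0.004497664517233872 0.08331349763279193
nut mid rel pin (housing) [ 0.009  -0.0001  0.0782] swing 0.7250660621328343
ear dir 0.6325446990710972
cov [0.5863 0.091  0.0806] 0.0012881398356926975
cov [ 0.5461 -0.0756  0.0732] 0.003151571253779116
cov [0.5102 0.1088 0.1259] 0.0009071407279257921
cov [ 0.4694 -0.059   0.1209] 0.0027210151375277086
```

Swing is about 0.73 rad and the nut about 1.4 rad. The cover corners are within about 5 mm of the first measurement, and the arm is clear.

```bash
python3 -c "
from bench import *
print(close_job())"
```

```text
the job is handed in; nothing more can be done
None
```

The wing nut is loosened and the bolt is swung up out of the lug and left leaning a little past upright. I handed the job in at about 11 s of the 35 s allowed; no verdict is reported.

- **Sequence:** I gripped the ears, turned the nut anticlockwise to about 1.5 rad with the bolt still in the slot, and swung the bolt about its pin. Then I let go and moved the arm clear.
- **Mishap:** The first grip went about 10 mm too deep and closed on the nut's round hub (24.9 mm instead of 14). I backed off and regripped on the ears at 13.9 mm.
- **Forces:** The readings I took during the job stayed under about 20 N.

**Last checks, from pictures after letting go:**
- **Bolt:** swing about 0.73 rad, needed 0.5. The gripper's own tilt gave 0.76 before release.
- **Nut:** about 1.4 rad from the pictures, against 1.5 from the gripper while turning. It needed 0.9.
- **Cover:** corners within about 5 mm of the first measurement, which is roughly how well I can measure them.
- **Spanner, can and ring:** they look unmoved in both views. I judged this by eye and did not measure them.
- **Robot:** clear of everything.

**Disagreement:** before the grip, the lug put the pin about 10 mm higher than the ear tips did. I went with a lower value, which is why the first grip was too deep.

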